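# Bed a saxophone key pad in the pedal press

### The job

Slide the large brass key along the bench into the pad press, cup first, until its round cup rests against both locating pins. Then push the press's pedal down to its stop with the gripper so that the presser foot bears on the cup, keep it down for a good second and let it come all the way up. Finally draw the key back out until the whole cup lies clear in front of the presser arm, leave it flat on the bench, and do not disturb the other things.

Things in the scene. Friction and masses are not known exactly. Their poses are not given: they have to be found in the camera images.
- press: Low grey press fixed to the bench. Origin on the bench (z = 0) under the middle of its cross shaft; front is -x, y along the shaft. Rear foot bar 275 mm long, bearing blocks 58 mm high. Two arms reach forward: presser arm at y = +75 mm (145 mm long, tip about 85 mm high at rest), pedal arm at y = -85 mm. The bright steel bed under the presser is flush with the bench; rubber block under the pedal.
- nest (a point): Point on the bench (z = 0) under the presser foot, at x = -130, y = +75 mm of the press; axes as the press. An 80 mm cup touching both locating pins is centred here. The pins are dark steel, 12 mm across, 14 mm high, at x = +30, y = +35 and -35 mm from this point.
- shaft (a point): Middle of the cross shaft, the hinge axis of both arms, 45 mm above the bench; axes as the press, the hinge lies along y.
- pedal (a joint): Angle of the sprung pedal and presser (one rigid piece): 0 = fully up, 0.22 rad = down on its stop. A spring returns it. Pressing it at the pedal plate takes about 5 N at first and about 13 N at the stop with the key in place.
- pedal_top (a point): Middle of the upper face of the pedal plate: black ribbed rubber, 70 mm (x) by 60 mm (y) by 8 mm, at the front end of the pedal arm, 165 mm in front of the shaft. About 94 mm above the bench when up, about 59 mm when down on the stop. x and y as the press.
- foot: Round black rubber presser foot, 28 mm across, under the front end of the presser arm, sprung by up to 8 mm. Origin at the middle of its underside: about 43 mm above the bench at rest. It moves down with the pedal and squeezes a cup in the nest.
- key: The large loose brass saxophone key, 0.16 kg, lying flat in front of the presser, 168 mm long: a round flat-topped cup 80 mm across and 18 mm high, then a straight arm 10 mm wide (z 6 to 16 mm) running to -x, ending in a cross tube 16 mm thick and 50 mm long (along y) at x = -120 mm. Origin on the bench under the cup's centre; z up.
- key_grip (a point): Middle of the large key's arm, 76 mm from the cup's centre, 11 mm above the bench; about 64 mm of the arm are free here between cup and tube.
- small_key: Bystander: a like key of half the size (cup 42 mm across, 14 mm high, 95 mm long), behind the press. Origin under its cup.
- tin: Bystander: round metal tin 66 mm across, 28 mm high, beside the pedal arm. Origin at its underside.
- torch: Bystander: upright green gas torch, 165 mm high, foot 84 mm across. Origin at its underside.
- bottle: Bystander: white bottle with a blue cap, 64 mm across, 140 mm high. Origin at its underside.
There are look-alikes about, which are no part of the job. What is shaped like the key but blue, green or purple is not meant.

How it is judged:
By the outcome, as a careful person would: the job done as asked, in the order asked, and still so for the second after the job is handed in, with the robot touching nothing.
It also fails if it takes over 64 s, if anything falls off the work surface, if the arm or the gripper's body presses on something with over 40 N, if the wrist force passes 120 N, or if a joint passes its speed limit or range.

### The arm

A 7-joint arm with a two-finger parallel gripper is mounted at the origin on the work surface. World frame = base frame: x ahead of the robot, y to its left, z up, the work surface at z = 0. Lengths are in m, angles in degrees, forces in N, time in s.
With the tool pointing down it reaches from about 0.425 to 0.875 m from the base axis. Payload 4.7 kg.
Tool frame: the origin (TCP) lies at the very end of the fingers, on their centre line; the grasp point (between the pads) lies 19 mm behind it (env.grasp_offset is the distance from the TCP to the grasp point, in m); z points along the fingers, y is the line along which they close (so a half turn about z gives the same grasp; the last joint's range is limited). The gripper opens to 87 mm and grips with 3 to 60 N. Pads are 19 mm wide; open, the fingers measure 117 mm over their backs; the gripper's body (75 mm by 190 mm) begins 51 mm behind the grasp point.
Start: joints at [-69.322, 18.392, -4.016, 83.108, 1.295, 78.541, -3.26], TCP at [0.221, 0.611, 0.223] pointing down, gripper open.
Joint ranges: [-163.93, 163.93], [-17.29, 119.83], [-79.2, 71.16], [3.27, 140.29], [-89.18, 269.18], [5.43, 117.66], [-154.24, 154.24]. Speed limits (degrees/s): [147.25, 147.25, 180, 180, 180, 180, 180].

### API

Orientations are given as [roll, pitch, yaw] about the fixed x, y, z axes, in that order (R = Rz(yaw) Ry(pitch) Rx(roll)).
In Python, from cell import env gives the robot as it stands. The module is installed in compiled form; this text tells all that it offers.
- The arm moves only by the tool drive_tool, never from a script. Its argument "moves" is one flat list of numbers, 5 for each row, row after row: the shift along the tool's x, y, z in units of 40 mm (1.0 is 40 mm), then the turn about the tool's z in units of 10 degrees (1.0 is 10 degrees), then the finger opening in mm, from 0 to 87. A call has 1 to 5 rows; each row is the pose to reach, as a shift and turn from the pose commanded when the call began, along the tool's axes at that moment; what a row does not reach only later rows make up. A row lasts 1/8 s, in which the tool goes at most 62.5 mm and 10.7 degrees, less where a joint would pass 70% of its speed; a pose out of reach is approached as far as the arm can. A call with a gripper value outside its range is refused whole. The fingers move at their own pace and stop on an object; "squeeze" is the grip in N (left out, the last holds). Time passes only in rows, so rows that repeat a pose let the fingers close. It gives the time, the measured TCP pose, the force, the opening and the grip force at its end, in the units of the state.
- env.get_obs(): the state, without advancing time (a new reading comes with each control period).
- env.read_camera(name): name is "scene" or "top" or "wrist"; returns (picture, depth): 420x560x3 uint8, red, green, blue; 420x560 float32, m along the optical axis (not along the pixel's ray), 0 where there is no reading.
- env.camera_model(name): a dict with "K" (3x3 intrinsics, pixels), "rvec" (rotation vector, rad) and "tvec" (3), from world to camera coordinates, as OpenCV has them; the wrist camera has in their place "tool_from_camera" (4x4, takes a point from camera to tool coordinates, whose origin is the TCP and whose axes are the flange's). Camera axes: x right, y down, z forward; pixel columns grow to the right and rows downward; lengths in m; the calibration is good to about 2 mm. The wrist camera is an equidistant fisheye: a pixel r from the principal point sees the ray r / f radians off the axis. A picture is of the moment at which its call begins: read the wrist's pose just before it. camera_model takes no time and is no camera call.
- env.sign_off(): hands the job in; it is judged then, once.
The state is a dict: "time_s": time; "qpos": joint angles; "joint_velocities": joint speeds; "effort": joint torques, N m; "tool_pos": TCP position; "tool_rot": TCP orientation; "force": force on the tool from outside, world axes, zero at the start; "wrist_torque": the same for the moment, N m; "grip_width": finger opening in m; "grasp_force": force on a finger pad.
Only numpy, scipy, OpenCV 4.12 (cv2) and the standard library are available. Lean on these libraries where they do the work, as an engineer would, in place of code of your own. Each camera call takes 0.05 s, during which the arm holds its last target. There are 200 camera calls.

## Working session

There is one attempt and no reset: what is moved stays moved. The work goes in short steps, Python scripts to look and compute and a tool call to move; the robot and the scene stay as the last step left them, time stands still between calls to the robot, and variables do not carry over. Pictures are saved under pics/ and viewed, at most 10 in all, crops included, and the job is handed in when it is done.

Besides the shell and the picture viewer there is one more tool, called after "Emit:" by a JSON object that holds its "name" and its "arguments". drive_tool: Moves the arm, as the interface text tells. Its arguments: {"type":"object","properties":{"moves":{"type":"array","items":{"type":"number"}},"squeeze":{"type":"number"}},"required":["moves"]}

```bash
mkdir -p pics; cat > h.py <<'E'
import numpy as np, cv2
from cell import env
from scipy.spatial.transform import Rotation as R
def snap(name,fn):
    o=env.get_obs(); p,d=env.read_camera(name); cv2.imwrite('pics/'+fn+'.png',p[:,:,::-1]); np.savez('pics/'+fn+'.npz',d=d,p=p,pos=o['tool_pos'],rot=o['tool_rot']); return o
def world(name,fn,uv,z=None):
    f=np.load('pics/'+fn+'.npz'); m=env.camera_model(name); K=np.array(m['K']); out=[]
    for u,v in uv:
        a=(u-K[0,2])/K[0,0]; b=(v-K[1,2])/K[1,1]
        if name=='wrist':
            r=np.hypot(a,b); ray=np.array([a/r*np.sin(r),b/r*np.sin(r),np.cos(r)]) if r>0 else np.array([0,0,1.])
            T=np.array(m['tool_from_camera']); W=np.eye(4); W[:3,:3]=R.from_euler('xyz',f['rot'],degrees=True).as_matrix(); W[:3,3]=f['pos']; T=W@T
            Rw,c=T[:3,:3],T[:3,3]
        else:
            ray=np.array([a,b,1.]); Rw=cv2.Rodrigues(np.array(m['rvec'],float))[0].T; c=-Rw@np.array(m['tvec']).ravel()
        w=Rw@ray
        s=(z-c[2])/w[2] if z is not None else f['d'][int(v),int(u)]/ray[2]
        out.append(c+s*w)
    return np.round(np.array(out),4)
E
python3 - <<'E'
from h import *
o=snap('top','top1'); snap('scene','sc1'); print(o)
E
```

```text
{'time_s': 0.0, 'qpos': array([-69.31990823,  18.43871185,  -4.01651768,  83.17424786,
         1.29614857,  78.54197866,  -3.25994004]), 'joint_velocities': array([ 0.05012936, -0.1100052 , -0.10925718,  0.07765149,  0.04810824,
        0.0345105 , -0.04053676]), 'effort': array([-4.91301557e-05, -4.91282845e+01, -4.03854540e-01, -3.12531137e+01,
       -6.38217176e-02,  4.36741335e-02,  1.70588742e-04]), 'tool_pos': array([0.22080624, 0.61075479, 0.22147134]), 'tool_rot': array([-1.79890374e+02,  6.61314921e-03,  1.60130875e+02]), 'force': array([-0.21309542, -0.62570985, -0.69315579]), 'wrist_torque': array([-0.01349044,  0.06900381, -0.00468672]), 'grasp_force': 0.0, 'grip_width': 0.08696490136057287}
```

View pics/top1.png

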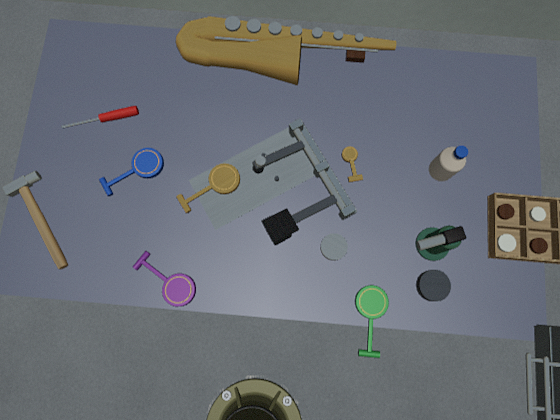

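View pics/sc1.png

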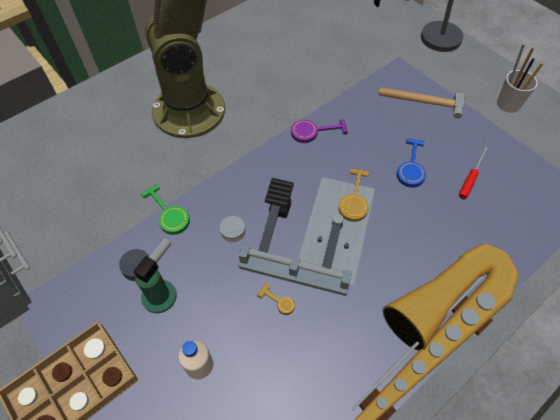

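The top view shows the brass key (cup about (224,179), tube about (184,203)), the press with its shaft from (297,127) to (347,212), the pedal plate at (280,226) and one pin at (277,179). The tin is at (334,247).

```bash
python3 - <<'E'
from h import *
print('base?',world('top','top1',[(253,415)],0))
print('key cup,tube',world('top','top1',[(224,179),(184,203)],0.016))
print('depth',world('top','top1',[(224,179),(184,203),(205,191),(280,226),(334,247),(259,160),(297,127),(347,212)]))
print('pin',world('top','top1',[(277,179)],.014))
print('pedal',world('top','top1',[(280,226)],.094))
print(env.camera_model('wrist'))
im=cv2.imread('pics/top1.png')[100:260,160:370]
cv2.imwrite('pics/c1.png',cv2.resize(im,None,fx=3.7,fy=3.7,interpolation=cv2.INTER_CUBIC))
E
```

```text
base? [[0.0268 0.0038 0.    ]]
key cup,tube [[0.5796 0.134  0.016 ]
 [0.5085 0.2267 0.016 ]]
depth [[ 0.5791  0.1337  0.0176]
 [ 0.5094  0.2278  0.012 ]
 [ 0.5437  0.1779  0.0173]
 [ 0.4569 -0.0215  0.0959]
 [ 0.4287 -0.1551  0.0267]
 [ 0.6121  0.0428  0.092 ]
 [ 0.7181 -0.0401  0.0586]
 [ 0.512  -0.1779  0.0557]]
pin [[ 5.919e-01 -3.000e-04  1.400e-02]]
pedal [[ 0.4572 -0.0214  0.094 ]]
{'K': array([[325.1922621 ,   0.        , 280.74191386],
       [  0.        , 325.1922621 , 211.28685766],
       [  0.        ,   0.        ,   1.        ]]), 'tool_from_camera': array([[ 9.17567345e-05, -9.53108840e-01, -3.02627709e-01,
         8.30390107e-02],
       [ 9.99999632e-01,  3.45440198e-04, -7.84744418e-04,
         1.69169848e-03],
       [ 8.52486617e-04, -3.02627526e-01,  9.53108521e-01,
        -1.61434477e-01],
       [ 0.00000000e+00,  0.00000000e+00,  0.00000000e+00,
         1.00000000e+00]])}
```

View pics/c1.png

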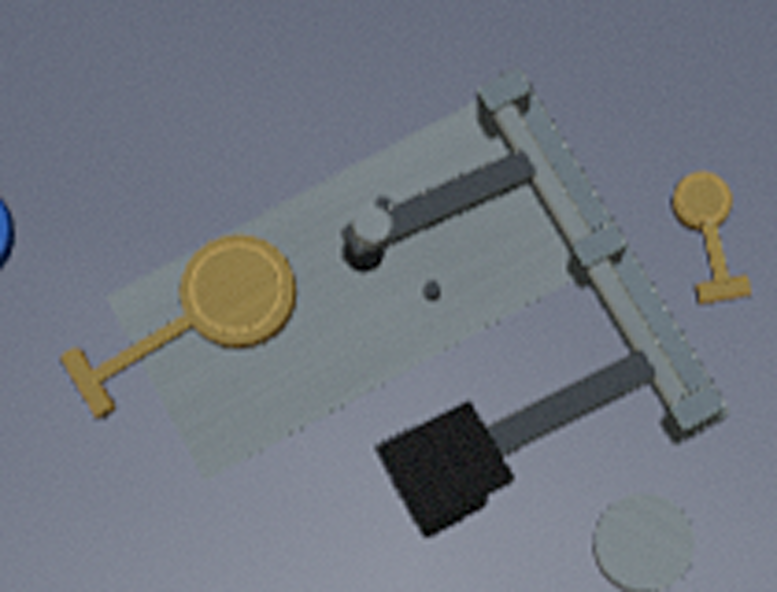

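The enlarged crop shows both pins at crop pixels (432,290) and about (385,203). The bearing blocks are at (505,93), (600,245) and (698,410), the cup centre at (238,291), and the tube from (72,355) to (103,412).

```bash
python3 - <<'E'
from h import *
c=lambda L,z: world('top','top1',[(160+(u+.5)/3.7-.5,100+(v+.5)/3.7-.5) for u,v in L],z)[:,:2]
p=c([(432,286),(385,201)],.014);print('pins',p,np.linalg.norm(p[0]-p[1]))
b=c([(505,93),(600,245),(698,408)],.058);print('blocks',b)
y=b[0]-b[2]; y/=np.linalg.norm(y); x=np.array([y[1],-y[0]])
print('press yaw from blocks',np.degrees(np.arctan2(x[1],x[0])))
d=p[1]-p[0]; print('yaw pins',np.degrees(np.arctan2(-d[0],d[1])))
o=b.mean(0); print('nest from blocks',o-.13*x+.075*y,'pedal',o-.165*x-.085*y)
print('pins->nest',p.mean(0)-.03*x)
pp=c([(445,470)],.094);print('pedal',pp, 'press arm->', c([(510,175),(638,367)],.045))
k=c([(238,291)],.018); t=c([(88,383)],.016); v=(k-t)[0]; print('cup',k,'tube',t,np.linalg.norm(v),'yaw',np.degrees(np.arctan2(v[1],v[0])))
print('tube ends',c([(72,355),(103,412)],.016), 'y,x',x,y)
E
```

```text
pins [[0.5972 0.0018]
 [0.6559 0.0402]] 0.07014449372545224
blocks [[ 0.7241 -0.0374]
 [ 0.6221 -0.1091]
 [ 0.517  -0.1804]]
press yaw from blocks -55.3753988718812
yaw pins -56.80834107614941
nest from blocks [0.60891798 0.04062414] pedal [ 0.45736828 -0.02148616]
pins->nest [0.60950409 0.04568677]
pedal [[ 0.4557 -0.0214]] press arm-> [[ 0.6708 -0.0454]
 [ 0.5443 -0.1409]]
cup [[0.5809 0.134 ]] tube [[0.508  0.2281]] 0.11903453280456051 yaw -52.23477824434729
tube ends [[0.5265 0.2417]
 [0.4889 0.2153]] y,x [ 0.56819712 -0.82289248] [0.82289248 0.56819712]
```

Emit:
{"name": "drive_tool", "arguments": {"moves": [-10.9, -7.15, 2.0, 3.25, 87, -10.9, -7.15, 2.0, 3.25, 87, -10.9, -7.15, 2.0, 3.25, 87, -10.9, -7.15, 2.0, 3.25, 87, -10.9, -7.15, 2.0, 3.25, 87]}}

```text
time_s: 0.72
tool_pos: [0.4071, 0.3623, 0.1747]
tool_rot: [-180.0, -0.0, 127.6]
force: [0.9, -0.1, -0.2]
grip_width: 0.0871
grasp_force: 0.0
```

```bash
cat >> h.py <<'E'
def to(x,y,z,yaw):
    o=env.get_obs(); M=R.from_euler('xyz',o['tool_rot'],degrees=True).as_matrix()
    d=M.T@(np.array([x,y,z])-o['tool_pos']); t=-(yaw-o['tool_rot'][2]+180)%360; t=t-180
    print('t%.2f'%o['time_s'],'pos',o['tool_pos'].round(4),'rot',o['tool_rot'].round(1),'F',o['force'].round(1),'| move',(d/.04).round(3),round(t/10,3))
E
python3 - <<'E'
from h import *
to(.534,.194,.14,127.5)
E
```

```text
t0.72 pos [0.4071 0.3623 0.1747] rot [-180.    -0.   127.6] F [ 0.9 -0.1 -0.2] | move [-5.27  -0.057  0.866] 0.014
```

Emit:
{"name": "drive_tool", "arguments": {"moves": [-5.27, -0.06, 0.87, 0, 60, -5.27, -0.06, 0.87, 0, 60, -5.27, -0.06, 0.87, 0, 60, -5.27, -0.06, 0.87, 0, 60, -5.27, -0.06, 0.87, 0, 60]}}

```text
time_s: 1.35
tool_pos: [0.5338, 0.1929, 0.1396]
tool_rot: [-179.9, 0.0, 127.3]
force: [-0.4, 1.1, -0.1]
grip_width: 0.0603
grasp_force: 0.0
```

```bash
python3 - <<'E'
from h import *
snap('wrist','w1'); to(.534,.194,.005,127.5)
E
```

```text
t1.40 pos [0.5328 0.1953 0.1398] rot [-179.9   -0.   127.5] F [-0.8  0.9  0.8] | move [-0.047  0.007  3.371] 0.003
```

View pics/w1.png

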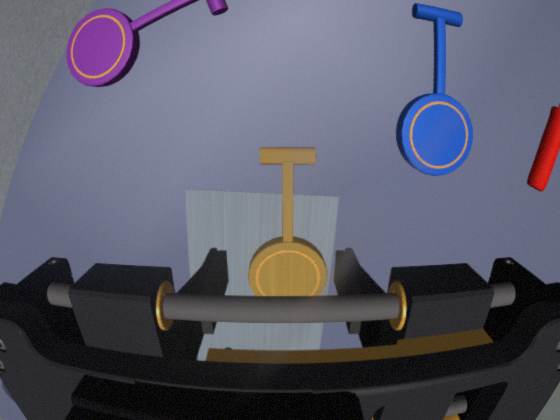

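The wrist view shows the key nearly upright: tube at (287,156), cup centre about (288,273), arm between the fingers. The bed edge corners are at (187,191) and (339,197).

```bash
python3 - <<'E'
from h import *
t=world('wrist','w1',[(287.5,155),(261,155.5),(314.5,156)],.015); c=world('wrist','w1',[(287.5,273),(250,273),(326,273)],.018); a=world('wrist','w1',[(288,170),(288.3,232)],.015)
print(t,c,a,sep='\n')
v=c[0]-t[0]; w=a[1]-a[0]; print(np.linalg.norm(v),np.degrees(np.arctan2(v[1],v[0])),np.degrees(np.arctan2(w[1],w[0])))
b=world('wrist','w1',[(187,191),(339,197)],0); d=b[1]-b[0]; print(b,np.degrees(np.arctan2(d[1],d[0]))-0)
E
```

```text
[[0.5122 0.2332 0.015 ]
 [0.4938 0.2187 0.015 ]
 [0.5317 0.2472 0.015 ]]
[[0.5825 0.1422 0.018 ]
 [0.5532 0.1195 0.018 ]
 [0.6131 0.1651 0.018 ]]
[[0.5208 0.2228 0.015 ]
 [0.5572 0.1761 0.015 ]]
0.11503082195655216 -52.312928002137454 -52.06560732611144
[[0.4562 0.145  0.    ]
 [0.578  0.2301 0.    ]] 34.94147533257206
```

Emit:
{"name": "drive_tool", "arguments": {"moves": [-0.08, 0.1, 1.4, 0, 60, -0.08, 0.1, 2.6, 0, 60, -0.08, 0.1, 3.2, 0, 60, -0.08, 0.1, 3.39, 0, 60, -0.08, 0.1, 3.39, 0, 30], "squeeze": 15}}

```text
time_s: 2.02
tool_pos: [0.5379, 0.1971, 0.0051]
tool_rot: [180.0, -0.0, 127.7]
force: [-1.0, -0.1, 0.0]
grip_width: 0.0555
grasp_force: 0.0
```

Emit:
{"name": "drive_tool", "arguments": {"moves": [0, 0, 0, 0, 5, 0, 0, 0, 0, 5, 0, 0, 0, 0, 5, 0, 0, 0, 0, 5], "squeeze": 15}}

```text
time_s: 2.52
tool_pos: [0.5384, 0.1958, 0.0051]
tool_rot: [180.0, -0.0, 127.6]
force: [0.6, 0.5, 0.5]
grip_width: 0.0182
grasp_force: 0.0
```

```bash
python3 - <<'E'
from h import *
snap('top','top2');to(.538,.195,.004,127.5)
im=cv2.imread('pics/top2.png')[90:250,140:350]
cv2.imwrite('pics/c2.png',cv2.resize(im,None,fx=3.7,fy=3.7,interpolation=cv2.INTER_CUBIC))
E
```

```text
t2.58 pos [0.5383 0.1957 0.0049] rot [180.    0.  127.6] F [0.3 0.  0.1] | move [-0.009 -0.016  0.024] 0.012
```

View pics/c2.png

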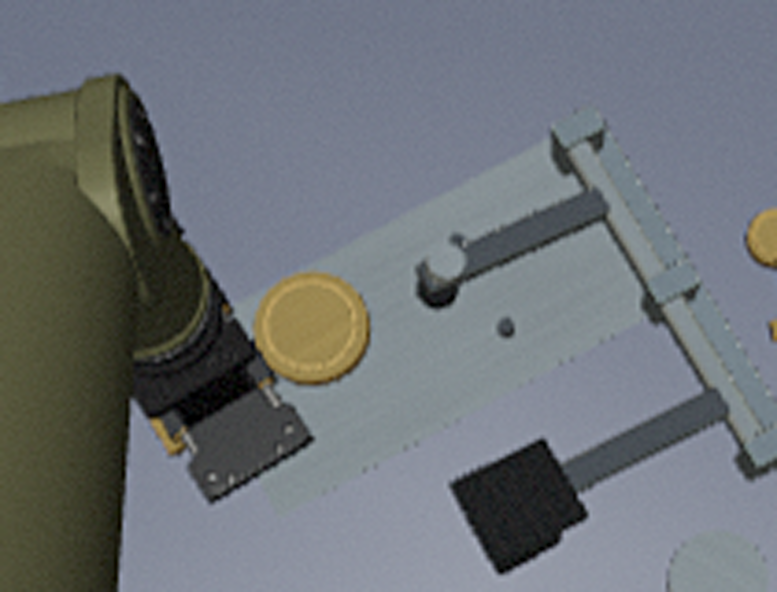

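The gripper straddles the key arm, with the cup at crop (313,327) clear and unmoved. The fingers are still closing.

Emit:
{"name": "drive_tool", "arguments": {"moves": [0, 0, 0, 0, 5, 0, 0, 0, 0, 5, 0, 0, 0, 0, 5], "squeeze": 20}}

```text
time_s: 2.95
tool_pos: [0.5384, 0.1958, 0.0049]
tool_rot: [180.0, 0.0, 127.6]
force: [-0.2, -0.2, 1.6]
grip_width: 0.0093
grasp_force: 20.0
```

```bash
python3 - <<'E'
from h import *
print(env.get_obs()['grasp_force'])
snap('top','top3')
m=env.camera_model('top')
p=np.load('pics/top3.npz')['p']; hsv=cv2.cvtColor(p,cv2.COLOR_RGB2HSV)
mk=((hsv[...,0]>12)&(hsv[...,0]<30)&(hsv[...,1]>110)&(hsv[...,2]>70)).astype(np.uint8)
n,l,s,c=cv2.connectedComponentsWithStats(mk[120:230,190:310]); print(s,c+[190,120])
ys=np.argwhere(mk[140:220,205:245])+[140,205]
(cx,cy),r=cv2.minEnclosingCircle(ys[:,::-1].astype(np.float32)); print(cx,cy,r)
print(world('top','top3',[(cx,cy),(140+(313+.5)/3.7-.5,90+(327.5)/3.7-.5)],.018)); to(.6,.1,.005,124.8)
E
```

```text
19.993235170841217
[[    0     0   120   110 12469]
 [   19    44    31    30   726]
 [   11    54     2     2     3]
 [   19    72     1     2     2]] [[251.00537333 174.25952362]
 [223.95454545 178.58126722]
 [201.66666667 174.33333333]
 [209.         192.5       ]]
222.9080047607422 181.38800048828125 18.11835289001465
[[0.5725 0.1357 0.018 ]
 [0.5817 0.1334 0.018 ]]
t3.00 pos [0.5384 0.1957 0.0049] rot [180.    0.  127.6] F [0.4 0.6 0.6] | move [-2.837 -0.241 -0.003] 0.283
```

Emit:
{"name": "drive_tool", "arguments": {"moves": [-0.3, -0.13, 0, 0.06, 5, -0.75, -0.3, 0, 0.14, 5, -1.2, -0.5, 0, 0.22, 5, -1.6, -0.65, 0, 0.28, 5, -1.84, -0.73, 0, 0.28, 5], "squeeze": 20}}

```text
time_s: 3.62
tool_pos: [0.5604, 0.1177, 0.0049]
tool_rot: [-180.0, 0.0, 124.7]
force: [-0.9, 1.5, 2.7]
grip_width: 0.0099
grasp_force: 20.0
```

```bash
python3 - <<'E'
from h import *
snap('scene','sc2'); to(.5688,.1071,.005,124.8)
im=cv2.imread('pics/sc2.png')[150:310,220:420]
cv2.imwrite('pics/c3.png',cv2.resize(im,None,fx=3.7,fy=3.7,interpolation=cv2.INTER_CUBIC))
E
```

```text
t3.67 pos [0.5609 0.1165 0.0049] rot [-1.800e+02  1.000e-01  1.247e+02] F [ 0.4 -2.2  1.6] | move [-0.305  0.03  -0.003] -0.013
```

View pics/c3.png

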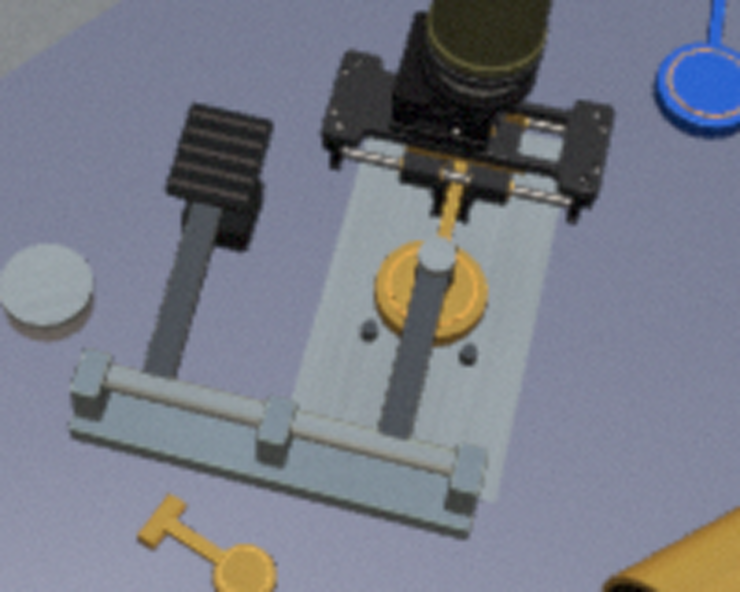

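The scene crop shows the cup centred about (432,286), with left edge 376 and right edge 488. The pins are at (369,324) and (468,348), just behind it, and the presser arm is above.

```bash
python3 - <<'E'
from h import *
c=lambda L,z: world('scene','sc2',[(220+(u+.5)/3.7-.5,150+(v+.5)/3.7-.5) for u,v in L],z)[:,:2]
p=c([(369,324),(468,348)],.014); k=c([(432,285),(376,287),(488,289)],.018)
d=p[1]-p[0]; print(p,np.linalg.norm(d),k,np.linalg.norm(k[2]-k[1]))
y=d/np.linalg.norm(d); x=np.array([y[1],-y[0]]); print('yaw',np.degrees(np.arctan2(x[1],x[0])))
for yy in (y,np.array([.821,.571])):
  xx=np.array([yy[1],-yy[0]]); n=p.mean(0)-.03*xx; q=n-(k[1]+k[2])/2; print('nest',n,'cup->nest x,y',q@xx,q@yy,'via centre',(n-k[0])@xx,(n-k[0])@yy)
E
```

```text
[[0.5985 0.0011]
 [0.6564 0.0408]] 0.0702032762768234 [[0.6054 0.0543]
 [0.5812 0.0231]
 [0.633  0.0822]] 0.07858784893353422
yaw -55.562933820102195
nest [0.61048498 0.04569243] cup->nest x,y 0.007652445016624652 -0.0011427529348296155 via centre 0.009974630086124286 -0.0006737577291049363
nest [0.61032 0.04558] cup->nest x,y 0.007643090000000063 -0.0013933499999999079 via centre 0.009968440000000025 -0.0009397999999999743
```

Emit:
{"name": "drive_tool", "arguments": {"moves": [-0.1, -0.02, 0, 0, 5, -0.17, -0.02, 0, 0, 5, -0.2, -0.02, 0, 0, 5, -0.2, -0.02, 0, 0, 5]}}

```text
time_s: 4.18
tool_pos: [0.564, 0.1132, 0.0048]
tool_rot: [180.0, -0.0, 124.9]
force: [-0.8, 2.2, 4.2]
grip_width: 0.0096
grasp_force: 20.0
```

Emit:
{"name": "drive_tool", "arguments": {"moves": [-0.03, 0, 0, 0, 5, -0.03, 0, 0, 0, 5]}}

```text
time_s: 4.42
tool_pos: [0.5649, 0.1117, 0.0049]
tool_rot: [180.0, 0.0, 124.8]
force: [-0.9, 2.5, 2.9]
grip_width: 0.0096
grasp_force: 20.0
```

Emit:
{"name": "drive_tool", "arguments": {"moves": [-0.03, 0, 0, 0, 5, -0.03, 0, 0, 0, 5]}}

```text
time_s: 4.68
tool_pos: [0.5655, 0.1105, 0.0049]
tool_rot: [180.0, 0.0, 124.8]
force: [-0.7, 2.1, 3.7]
grip_width: 0.0098
grasp_force: 20.0
```

Emit:
{"name": "drive_tool", "arguments": {"moves": [-0.025, 0, 0, 0, 5, -0.025, 0, 0, 0, 5]}}

```text
time_s: 4.92
tool_pos: [0.566, 0.1097, 0.0049]
tool_rot: [180.0, 0.0, 124.8]
force: [-0.6, 2.0, 5.3]
grip_width: 0.0097
grasp_force: 20.0
```

Emit:
{"name": "drive_tool", "arguments": {"moves": [-0.025, 0, 0, 0, 5, -0.025, 0, 0, 0, 5]}}

```text
time_s: 5.18
tool_pos: [0.5664, 0.1091, 0.0049]
tool_rot: [180.0, -0.0, 124.8]
force: [-2.1, 2.2, 5.3]
grip_width: 0.0097
grasp_force: 20.0
```

Emit:
{"name": "drive_tool", "arguments": {"moves": [-0.025, 0, 0, 0, 5, -0.025, 0, 0, 0, 5]}}

```text
time_s: 5.42
tool_pos: [0.5665, 0.109, 0.0049]
tool_rot: [-180.0, -0.1, 124.9]
force: [-3.8, 2.9, 5.2]
grip_width: 0.0098
grasp_force: 20.0
```

Emit:
{"name": "drive_tool", "arguments": {"moves": [-0.01, -0.025, 0, 0, 5, -0.01, -0.025, 0, 0, 5]}}

```text
time_s: 5.68
tool_pos: [0.5664, 0.1088, 0.0048]
tool_rot: [179.9, -0.1, 124.9]
force: [-1.9, 4.8, 4.2]
grip_width: 0.0097
grasp_force: 20.0
```

Emit:
{"name": "drive_tool", "arguments": {"moves": [-0.02, -0.01, 0, 0, 5, -0.02, -0.01, 0, 0, 5]}}

```text
time_s: 5.92
tool_pos: [0.5664, 0.1088, 0.0049]
tool_rot: [179.9, -0.1, 124.9]
force: [-1.2, 6.4, 3.9]
grip_width: 0.0096
grasp_force: 20.0
```

```bash
python3 - <<'E'
from h import *
snap('scene','sc3'); to(.5688,.1071,.005,124.8);print(env.get_obs()['wrist_torque'])
im=cv2.imread('pics/sc3.png')[190:270,290:390]
cv2.imwrite('pics/c4.png',cv2.resize(im,None,fx=7,fy=7,interpolation=cv2.INTER_CUBIC))
E
```

```text
t5.97 pos [0.5664 0.1087 0.0049] rot [ 1.799e+02 -1.000e-01  1.249e+02] F [-1.   7.3  3.9] | move [-0.067  0.025 -0.004] 0.011
[1.42288247 0.39198533 0.04680707]
```

View pics/c4.png

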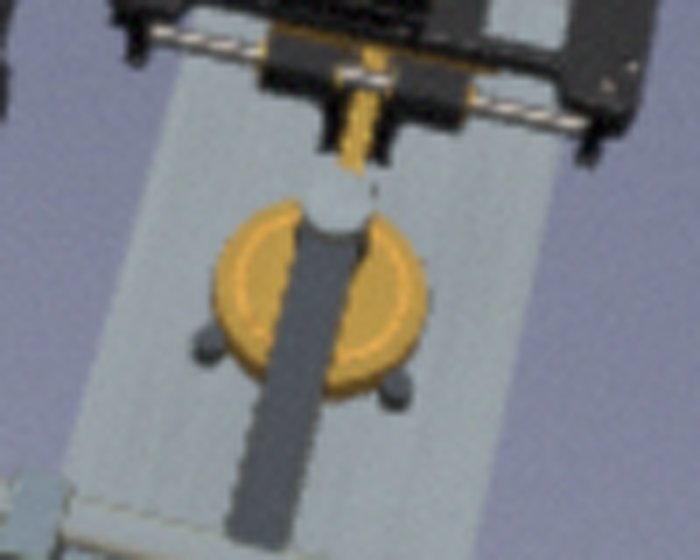

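The cup now rests against both pins, at (210,345) and (395,390). The side force flipped sign without any motion, so both are in contact. Next I balance the side load and release.

Emit:
{"name": "drive_tool", "arguments": {"moves": [0, 0.02, 0, 0, 5, 0, 0.02, 0, 0, 5]}}

```text
time_s: 6.22
tool_pos: [0.5664, 0.1088, 0.0048]
tool_rot: [180.0, -0.1, 124.9]
force: [-3.6, 4.6, 5.7]
grip_width: 0.0095
grasp_force: 20.0
```

Emit:
{"name": "drive_tool", "arguments": {"moves": [0, 0, 0, 0, 35, 0, 0, 0, 0, 35, 0, 0, 0, 0, 35, 0, 0, 0, 0, 35]}}

```text
time_s: 6.72
tool_pos: [0.5672, 0.1062, 0.0046]
tool_rot: [-180.0, 0.0, 124.8]
force: [-0.2, -0.6, -1.1]
grip_width: 0.0337
grasp_force: 0.0
```

Emit:
{"name": "drive_tool", "arguments": {"moves": [0.3, 0, -0.4, 0, 35, 0.3, 0, -1.5, 0, 35, 0.3, 0, -3.0, 0, 35, 0.3, 0, -4.0, 0, 0, 0.3, 0, -4.0, 0, 0]}}

```text
time_s: 7.35
tool_pos: [0.5627, 0.118, 0.1701]
tool_rot: [179.5, 0.1, 124.9]
force: [0.3, -0.4, 0.0]
grip_width: 0.0222
grasp_force: 0.0
```

```bash
python3 - <<'E'
from h import *
snap('scene','sc4'); to(.457,-.0205,.13,124.8)
im=cv2.imread('pics/sc4.png')[150:270,260:410]
cv2.imwrite('pics/c5.png',cv2.resize(im,None,fx=5,fy=5,interpolation=cv2.INTER_CUBIC))
E
```

```text
t7.40 pos [0.5612 0.1177 0.1675] rot [179.7   0.  124.9] F [-0.   0.6 -0.4] | move [-1.344 -4.117  0.92 ] 0.007
```

View pics/c5.png

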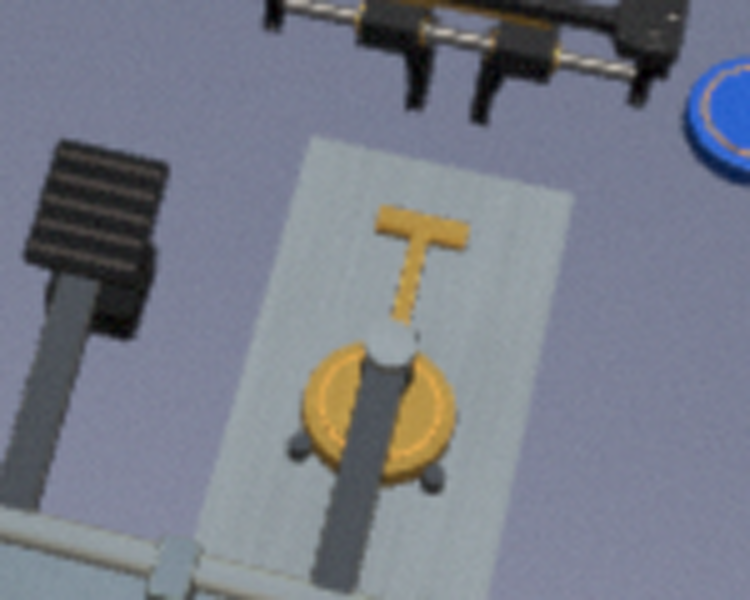

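The key is still seated against both pins after release. Now to the pedal.

Emit:
{"name": "drive_tool", "arguments": {"moves": [-1.32, -4.08, 0.4, 0, 0, -1.32, -4.08, 0.7, 0, 0, -1.32, -4.08, 0.9, 0, 0, -1.32, -4.08, 0.92, 0, 0, -1.32, -4.08, 0.92, 0, 0], "squeeze": 20}}

```text
time_s: 8.02
tool_pos: [0.4563, -0.0192, 0.1276]
tool_rot: [-180.0, -0.0, 124.9]
force: [-0.5, -0.7, 0.3]
grip_width: 0.0004
grasp_force: 0.0
```

Emit:
{"name": "drive_tool", "arguments": {"moves": [0, 0, 0.5, 0, 0, 0, 0, 0.7, 0, 0, 0, 0, 0.8, 0, 0, 0, 0, 0.8, 0, 0]}}

```text
time_s: 8.52
tool_pos: [0.4571, -0.0192, 0.0965]
tool_rot: [180.0, -0.0, 124.9]
force: [-1.6, 1.0, 5.3]
grip_width: 0.0009
grasp_force: 1.9
```

```bash
python3 - <<'E'
from h import *
to(.458,-.019,.062,124.8);print(env.get_obs()['grip_width'])
E
```

```text
t8.53 pos [ 0.4571 -0.0192  0.0965] rot [180.   -0.  124.9] F [-1.6  1.   5.3] | move [-0.01   0.02   0.863] 0.008
0.0008897673988590655
```

Emit:
{"name": "drive_tool", "arguments": {"moves": [0, 0, 0.2, 0, 0, 0, 0, 0.4, 0, 0, 0, 0, 0.6, 0, 0, 0, 0, 0.75, 0, 0, 0, 0, 0.75, 0, 0]}}

```text
time_s: 9.15
tool_pos: [0.4572, -0.0188, 0.0667]
tool_rot: [179.9, -0.0, 124.9]
force: [-2.1, 3.1, 6.4]
grip_width: 0.0003
grasp_force: 3.0
```

Emit:
{"name": "drive_tool", "arguments": {"moves": [0, 0, 0.08, 0, 0, 0, 0, 0.12, 0, 0, 0, 0, 0.12, 0, 0]}}

```text
time_s: 9.52
tool_pos: [0.4572, -0.0186, 0.0626]
tool_rot: [179.9, -0.1, 124.9]
force: [-3.7, 3.6, 10.7]
grip_width: 0.0002
grasp_force: 5.0
```

Emit:
{"name": "drive_tool", "arguments": {"moves": [0, 0, 0.05, 0, 0, 0, 0, 0.1, 0, 0, 0, 0, 0.1, 0, 0]}}

```text
time_s: 9.9
tool_pos: [0.457, -0.0183, 0.0592]
tool_rot: [179.9, -0.1, 124.9]
force: [-6.3, 4.0, 15.6]
grip_width: 0.0004
grasp_force: 8.0
```

Emit:
{"name": "drive_tool", "arguments": {"moves": [0, 0, 0.04, 0, 0, 0, 0, 0.08, 0, 0, 0, 0, 0.08, 0, 0]}}

```text
time_s: 10.28
tool_pos: [0.457, -0.0183, 0.0585]
tool_rot: [179.9, -0.2, 124.9]
force: [-14.3, 3.0, 39.6]
grip_width: 0.0005
grasp_force: 19.3
```

On the stop. I ease off slightly and hold.

Emit:
{"name": "drive_tool", "arguments": {"moves": [0, 0, -0.04, 0, 0, 0, 0, -0.04, 0, 0, 0, 0, -0.04, 0, 0, 0, 0, -0.04, 0, 0, 0, 0, -0.04, 0, 0]}}

```text
time_s: 10.9
tool_pos: [0.457, -0.0183, 0.0589]
tool_rot: [179.9, -0.2, 124.9]
force: [-11.0, 3.7, 27.2]
grip_width: 0.0006
grasp_force: 13.6
```

Emit:
{"name": "drive_tool", "arguments": {"moves": [0, 0, 0, 0, 0, 0, 0, 0, 0, 0, 0, 0, 0, 0, 0, 0, 0, 0, 0, 0, 0, 0, 0, 0, 0]}}

```text
time_s: 11.52
tool_pos: [0.457, -0.0183, 0.0589]
tool_rot: [179.9, -0.2, 124.9]
force: [-11.3, 3.5, 26.9]
grip_width: 0.0005
grasp_force: 13.6
```

Emit:
{"name": "drive_tool", "arguments": {"moves": [0, 0, 0, 0, 0, 0, 0, 0, 0, 0, 0, 0, 0, 0, 0, 0, 0, 0, 0, 0]}}

```text
time_s: 12.02
tool_pos: [0.457, -0.0183, 0.0589]
tool_rot: [179.9, -0.2, 124.9]
force: [-10.4, 3.8, 25.9]
grip_width: 0.0005
grasp_force: 13.6
```

Emit:
{"name": "drive_tool", "arguments": {"moves": [0, 0, -0.25, 0, 0, 0, 0, -0.5, 0, 0, 0, 0, -0.75, 0, 0, 0, 0, -1.0, 0, 0, 0, 0, -1.3, 0, 0]}}

```text
time_s: 12.65
tool_pos: [0.4554, -0.0196, 0.1075]
tool_rot: [-179.9, -0.1, 124.8]
force: [-0.1, -0.4, -0.6]
grip_width: 0.0007
grasp_force: 0.0
```

Emit:
{"name": "drive_tool", "arguments": {"moves": [0, 0, -0.7, 0, 0, 0, 0, -1.5, 0, 30, 0, 0, -1.7, 0, 35, 0, 0, -1.7, 0, 35]}}

```text
time_s: 13.15
tool_pos: [0.456, -0.0196, 0.1752]
tool_rot: [-180.0, -0.0, 124.9]
force: [0.2, -0.2, -0.9]
grip_width: 0.023
grasp_force: 0.0
```

```bash
python3 - <<'E'
from h import *
to(.5630,.116,.14,124.8); snap('scene','sc5')
a=np.load('pics/sc4.npz')['p'].astype(int);b=np.load('pics/sc5.npz')['p'].astype(int)
d=np.abs(a-b).max(2); print('changed px, presser/key zone',(d[190:300,300:390]>40).sum())
im=b[150:270,240:390].astype(np.uint8)[:,:,::-1]
cv2.imwrite('pics/c6.png',cv2.resize(im,None,fx=5,fy=5,interpolation=cv2.INTER_CUBIC))
E
```

```text
t13.15 pos [ 0.456  -0.0196  0.1752] rot [-180.    -0.   124.9] F [ 0.2 -0.2 -0.9] | move [1.252 4.132 0.879] 0.006
changed px, presser/key zone 0
```

View pics/c6.png

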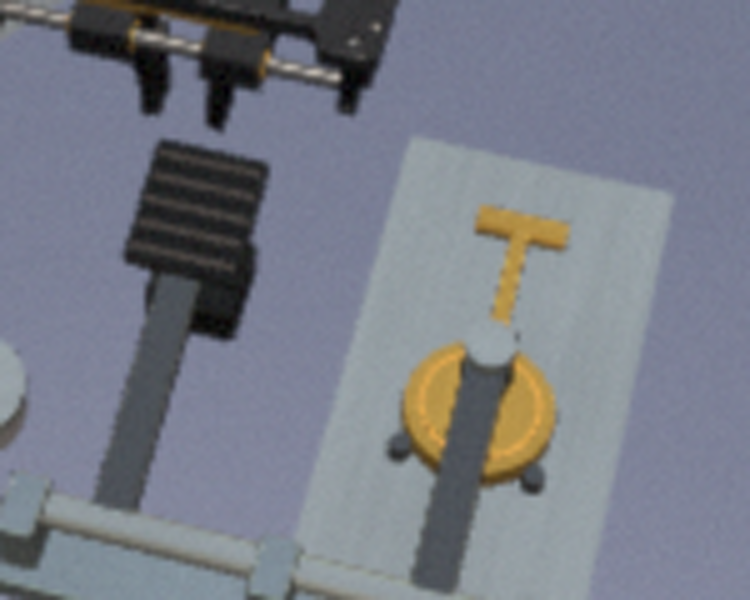

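The pedal is fully up and the key is still seated, with no change in the picture. Back to the key arm.

Emit:
{"name": "drive_tool", "arguments": {"moves": [1.15, 4.1, 0, 0, 40, 1.15, 4.1, 0.2, 0, 40, 1.15, 4.1, 0.5, 0, 40, 1.15, 4.1, 1.0, 0, 40, 1.15, 4.1, 1.0, 0, 40]}}

```text
time_s: 13.82
tool_pos: [0.5624, 0.1111, 0.132]
tool_rot: [-179.6, -0.1, 124.9]
force: [0.2, 0.3, -0.2]
grip_width: 0.0397
grasp_force: 0.0
```

```bash
python3 - <<'E'
from h import *
to(.5645,.112,.005,124.8)
E
```

```text
t13.82 pos [0.5624 0.1111 0.132 ] rot [-1.796e+02 -1.000e-01  1.249e+02] F [ 0.2  0.3 -0.2] | move [-0.016  0.077  3.174] 0.006
```

Emit:
{"name": "drive_tool", "arguments": {"moves": [0, 0.03, 1.3, 0, 40, 0, 0.03, 2.3, 0, 40, 0, 0.03, 3.0, 0, 40, 0, 0.03, 3.18, 0, 40, 0, 0.03, 3.18, 0, 40]}}

```text
time_s: 14.45
tool_pos: [0.5661, 0.1118, 0.0089]
tool_rot: [180.0, 0.0, 124.8]
force: [0.2, 0.1, 1.1]
grip_width: 0.0395
grasp_force: 0.0
```

Emit:
{"name": "drive_tool", "arguments": {"moves": [0, 0, 0, 0, 5, 0, 0, 0, 0, 5, 0, 0, 0, 0, 5, 0, 0, 0, 0, 5, 0, 0, 0, 0, 5], "squeeze": 20}}

```text
time_s: 15.08
tool_pos: [0.566, 0.1123, 0.0087]
tool_rot: [180.0, -0.0, 124.8]
force: [0.2, 0.1, 3.9]
grip_width: 0.0095
grasp_force: 20.0
```

Emit:
{"name": "drive_tool", "arguments": {"moves": [0.4, 0, 0, 0, 5, 0.9, 0, 0, 0, 5, 1.5, 0, 0, 0, 5, 2.1, 0, 0, 0, 5, 2.5, 0, 0, 0, 5]}}

```text
time_s: 15.7
tool_pos: [0.5082, 0.1959, 0.0087]
tool_rot: [179.9, 0.0, 124.9]
force: [1.4, -2.2, 2.0]
grip_width: 0.0095
grasp_force: 20.0
```

Emit:
{"name": "drive_tool", "arguments": {"moves": [0, 0, 0, 0, 5, 0, 0, 0.05, 0, 5, 0, 0, 0.05, 0, 30, 0, 0, 0.05, 0, 40, 0, 0, 0.05, 0, 40]}}

```text
time_s: 16.32
tool_pos: [0.5086, 0.1935, 0.0058]
tool_rot: [-179.9, 0.0, 124.8]
force: [0.7, 1.3, 0.2]
grip_width: 0.0319
grasp_force: 0.0
```

Emit:
{"name": "drive_tool", "arguments": {"moves": [0, 0, 0, 0, 40, 0, 0, -0.5, 0, 40, 0, 0, -2, 0, 40, 0, 0, -3.5, 0, 40, 0, 0, -4.5, 0, 40]}}

```text
time_s: 16.95
tool_pos: [0.5097, 0.1944, 0.1895]
tool_rot: [179.8, 0.0, 124.8]
force: [0.7, 0.6, 0.4]
grip_width: 0.04
grasp_force: 0.0
```

```bash
python3 - <<'E'
from h import *
to(.5,.2,.2,124.8); snap('scene','sc6')
E
```

```text
t16.95 pos [0.5097 0.1944 0.1895] rot [179.8   0.  124.8] F [0.7 0.6 0.4] | move [ 0.253 -0.118 -0.264] 0.001
```

View pics/sc6.png

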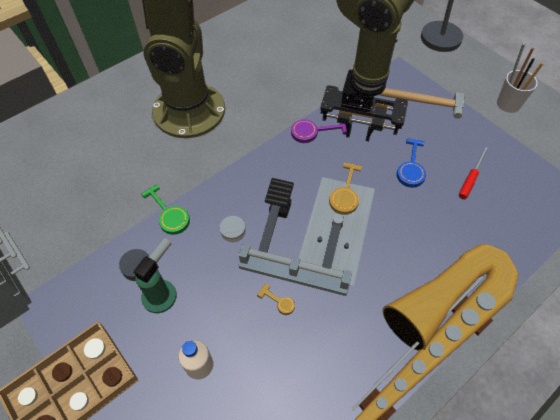

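The key lies flat with its cup at (344,200), clear in front of the presser tip at (337,220). Nothing else has moved and the gripper is clear, so I hand in.

```bash
python3 -c "
from cell import env
print(env.sign_off())"
```

```text
the job is handed in; nothing more can be done
None
```

The job is handed in at about 17 s of the 64 s allowed: the key was seated against both pins, the pedal held on its stop for over 1.5 s and fully released, and the key drawn out about 100 mm and left flat with its cup clear in front of the presser; no bystander had moved in the final picture.

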